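# Uncouple the red sealing plug from the inverter's coolant port

## Task

The leak test on the inverter housing is finished. Push the spring-loaded sleeve of the red plug's coolant coupler back towards the housing to free the plug, draw the red plug out and lay it down flat in the black tray, lowering it in with the gripper and not dropping it. Leave the blue plug coupled and its sleeve alone, keep the red plug off the bench top, and do not shift or tip the bottle, carton or screwdriver.

Things in the scene. Friction and masses are not known exactly. Their poses are not given: they have to be found in the camera images.
- housing: fixed open aluminium inverter housing, 200 (x) x 300 (y) x 95 mm (z), rim flange 6 mm proud, black power modules inside. Origin: centre of its underside, on the bench. Its front wall (x = -100 mm) carries two identical level coolant couplers pointing out along its -x, 50 mm above the bench, at y = +60 mm (coupler a) and y = -60 mm (b), each with a plug in it
- sleeve_a (a joint): steel sleeve of coupler a, a ring 50 mm across, 34 mm long, with dark knurled bands, around the socket tube. 0 = sprung forward (plug locked); grows to 0.009 m when slid fully back to the housing wall (housing's +x). Its spring pushes it forward with 8 N at 0, 12.5 N at 9 mm; about 15 N holds it fully back
- sleeve_b (a joint): the same for the sleeve of coupler b
- sleeve_a_front (a point): centre of the front face of sleeve a, on the coupler's axis, 56 mm out from the wall when forward; moves with the sleeve. The face stands out as a steel ring around the plug's handle, 13 to 25 mm from the axis: push there, for instance with the fingers either side of the handle
- sleeve_b_front (a point): the same for sleeve b
- socket_a (a point): centre of the mouth of coupler a's fixed brass socket (33 mm across), 58 mm out from the wall. With the sleeve 7 mm or more back the plug is unlocked and a valve spring pops it about 7 mm out; the plug then stays loose in the socket and the sleeve may be let go: it stays about 5 mm back on the shank, dragging at the plug with 10 to 15 N, and springs home when the plug is out
- socket_b (a point): the same for coupler b
- red_plug: red sealing plug, about 0.14 kg, in coupler a or b. Axis = its x. Origin: on the axis, mid-handle. Red handle 26 mm diameter, 45 mm long (22.5 mm either way); end flange 36 mm diameter, 6 mm thick at its -x end; steel shank 19 mm diameter, 36.5 mm long at +x, in the socket. Locked: its axes are the housing's, origin 23 mm out of the socket mouth; straight out 45 mm clears the socket
- blue_plug: blue sealing plug of the same shape in the other coupler; it stays there
- tray: fixed black open tray, 170 (x) x 130 (y) x 30 mm high, walls and floor 4 mm thick. Origin: centre of its underside, on the bench
- bottle: white plastic bottle, 64 mm diameter, 170 mm tall, standing. Origin: centre of its underside
- carton: long white carton, 170 (x) x 45 (y) x 40 mm, lying on the bench. Origin: centre of its underside
- screwdriver: yellow-handled screwdriver lying on the bench, along its x. Origin: on its underside

How it is judged:
On the way, in this order (a step that is already met when the one before it is completed fails the run):
1. the sleeve of the coupler that holds the red plug is pushed back by more than 5 mm (((distance between red_plug and socket_a below 0.06 m and value of joint sleeve_a above 0.005 m) or (distance between red_plug and socket_b below 0.06 m and value of joint sleeve_b above 0.005 m))), for 0.05 s.
2. the red plug is out of the coupler, its handle's middle more than 60 mm from both socket mouths (distance between red_plug and socket_a above 0.06 m and distance between red_plug and socket_b above 0.06 m), for 0.05 s.
3. the red plug is lowered into the tray by the gripper: over the tray's floor, its axis less than 45 mm above the bench, the fingers still on it (x of red_plug in the frame of tray between -0.08 and 0.08 m and y of red_plug in the frame of tray between -0.06 and 0.06 m and height (world z) of red_plug below 0.045 m and contact force between red_plug and the fingers above 0.3 N), for 0.05 s.
At the end, for the whole second after the job is handed in: the red plug lies flat (axis within 15 degrees of level) and still on the tray's floor, its handle's middle inside the tray's walls and under 32 mm above the bench; both sleeves are forward (within 2 mm) and the blue plug is where it was (within 4 mm) (x of red_plug in the frame of tray between -0.08 and 0.08 m and y of red_plug in the frame of tray between -0.06 and 0.06 m and height (world z) of red_plug below 0.032 m and angle between red_plug's own x axis and vertical between 1.3 and 1.84 rad and linear speed of red_plug below 0.02 m/s and value of joint each of sleeve_a, sleeve_b below 0.002 m and distance of blue_plug from where it was at the start of the episode below 0.004 m); the robot touches nothing.
It fails at once if the blue plug's sleeve is pushed back by more than 4 mm ((distance between blue_plug and socket_a below 0.05 m and value of joint sleeve_a above 0.004 m) or (distance between blue_plug and socket_b below 0.05 m and value of joint sleeve_b above 0.004 m)).
It fails at once if the blue plug is moved by more than 5 mm (distance of blue_plug from where it was at the start of the episode above 0.005 m).
It fails at once if the red plug lies on the bench top outside the tray (height (world z) of red_plug below 0.022 m and (x of red_plug in the frame of tray above 0.085 m or x of red_plug in the frame of tray below -0.085 m or y of red_plug in the frame of tray above 0.065 m or y of red_plug in the frame of tray below -0.065 m)).
It fails at once if the bottle is shifted by more than 30 mm or tipped by more than 0.3 rad (distance of bottle from where it was at the start of the episode above 0.03 m or angle between bottle's own z axis and vertical above 0.3 rad).
It fails at once if the carton or the screwdriver is shifted by more than 30 mm (distance of any of carton, screwdriver from where it was at the start of the episode above 0.03 m).
It also fails if it takes over 48 s, if anything falls off the work surface, if the arm or the gripper's body presses on something with over 40 N, if the wrist force passes 120 N, or if a joint passes its speed limit or range.

## Robot

A 6-joint arm with a two-finger parallel gripper is mounted at the origin on the work surface. World frame = base frame: x ahead of the robot, y to its left, z up, the work surface at z = 0. Lengths are in m, angles in rad, forces in N, time in s.
With the tool pointing down it reaches from about 0.25 to 0.775 m from the base axis. Payload 4 kg.
Tool frame: the origin (TCP) lies midway between the tips of the shut fingers; the grasp point (between the pads) lies 19 mm behind it (r.grasp_offset is the distance from the TCP to the grasp point, in m); z points along the fingers, y is the line along which they close (so a half turn about z gives the same grasp; the last joint's range is limited). The gripper opens to 85 mm and grips with 20 to 120 N. Pads are 22 mm wide; open, the fingers measure 114 mm over their backs; the gripper's body (76 mm by 85 mm) begins 54 mm behind the grasp point. The pads swing forward as they close: fully open they stand 13 mm farther back than shut.
Start: joints at [-1.328, 0.087, 1.371, -0, 1.684, -0.103], TCP at [0.186, -0.517, 0.231] pointing down, gripper open.
Joint ranges: [-3.1, 3.1], [-0.76, 2.03], [0.27, 2.55], [-1.08, 4.22], [0.17, 2.65], [-2.57, 2.57]. Speed limits (rad/s): [2.79, 2.79, 3.14, 3.14, 3.14, 3.14].

## Interface

Orientations are given as a 3x3 rotation matrix whose columns are the frame's x, y, z axes.
In Python, from station import r gives the robot as it stands.
- The arm moves only by the tool carry_out, never from a script. Its arguments are lists of equal length, an entry for each row: "gripper": the gripper's target within -1 to 1 (fully open at 1, half-way at 0, shut at -1); "slide": the shift along the tool's x, y, z in mm, a list of three; "yaw": the turn about the tool's z in rad. A call has 1 to 10 rows; each row is the pose to reach, as a shift and turn from the pose commanded when the call began, along the tool's axes at that moment; what a row does not reach only later rows make up. A row lasts 1/8 s, in which the tool goes at most 62.5 mm and 10.7 degrees, less where a joint would pass 70% of its speed; a pose out of reach is approached as far as the arm can. A call with a gripper value outside its range is refused whole. The fingers move at their own pace and stop on an object; the grip force is fixed at half the most. Time passes only in rows, so rows that repeat a pose let the fingers close. It gives the time, the measured TCP pose, the force, the opening and the grip force at its end, in the units of the state.
- r.sense(): the state, without advancing time (a new reading comes with each control period).
- r.snapshot(name): name is "scene" or "top"; returns a dict with "color" (384x512x3 uint8, red, green, blue), "z_map" (384x512 float32, m along the optical axis (not along the pixel's ray), 0 where there is no reading), "fx", "fy", "cx", "cy" (pixels), "distortion" ([k1, k2, p1, p2, k3] as OpenCV has them; the pictures are not rectified), "extrinsics" (4x4, takes a point from world to camera coordinates). Camera axes: x right, y down, z forward; pixel columns grow to the right and rows downward; lengths in m; the calibration is good to about 2 mm. A picture is of the moment at which its call begins.
- r.hand_in(): hands the job in; it is judged then, once.
Trained networks look in a picture, given as the dict that the camera call returned (one of the last four; its "shot" number tells which), for a name from the list of things; names that differ only in an ending like _2 or _b are one class to them, and where a whole thing is asked for, a point or a joint stands for the part that bears it (a point fixed in the world has none). Each returns a list of dicts, best first, with "score" (0 to 1); they miss things now and then, are a little off and sometimes report something else, mostly with a low value. They report only what shows in the picture. A call takes as long as a camera call.
- r.recognise(picture, label): "bbox" ([left, top, right, bottom] in pixels, round what is visible of it).
- r.pinpoint(picture, label): "point" ([row, column] in pixels: a listed point, or the origin of a listed thing).
The state is a dict: "time": time; "joints": joint angles; "joint_velocities": joint speeds; "joint_efforts": joint torques, N m; "tool_pos": TCP position; "eef_rot": TCP orientation; "ft_force": force on the tool from outside, world axes, zero at the start; "torque": the same for the moment, N m; "width": opening from 0.0 (shut) to 1.0 (fully open); "finger_force": force on a finger pad.
Only numpy, scipy, OpenCV 4.12 (cv2) and the standard library are available. Lean on these libraries where they do the work, as an engineer would, in place of code of your own. Each camera call takes 0.05 s, during which the arm holds its last target. There are 200 camera calls.

## Working session

There is one attempt and no reset: what is moved stays moved. The work goes in short steps, Python scripts to look and compute and a tool call to move; the robot and the scene stay as the last step left them, time stands still between calls to the robot, and variables do not carry over. Pictures are saved under pics/ and viewed, at most 10 in all, crops included, and the job is handed in when it is done.

Besides the shell and the picture viewer there is one more tool, called after ">>>" by a JSON object that holds its "op" and its "data", one argument or row to a line. carry_out: Moves the arm, as the interface text tells. Its arguments: {"type":"object","properties":{"gripper":{"type":"array","items":{"type":"number"}},"slide":{"type":"array","items":{"type":"array","items":{"type":"number"}}},"yaw":{"type":"array","items":{"type":"number"}}},"required":["gripper","slide","yaw"]}

```bash
ls; mkdir -p pics
cat > h.py <<'E'
from station import r
import numpy as np, cv2
def K(s): return np.array([[s['fx'],0,s['cx']],[0,s['fy'],s['cy']],[0,0,1.]])
def ray(s,row,col):
    u=cv2.undistortPoints(np.array([[[col,row]]],float),K(s),np.array(s['distortion'],float)).ravel()
    E=np.array(s['extrinsics']);R=E[:3,:3];t=E[:3,3]
    return -R.T@t, R.T@np.array([u[0],u[1],1.])
def pz(s,row,col,z):
    o,d=ray(s,row,col); return o+d*(z-o[2])/d[2]
def pd(s,row,col):
    w=s['z_map'][int(round(row))-1:int(round(row))+2,int(round(col))-1:int(round(col))+2];w=w[w>0]
    o,d=ray(s,row,col); return o+d*np.median(w) if len(w) else None
def tri(a,b):
    A=np.zeros((3,3));y=np.zeros(3)
    for o,d in(a,b):
        d=d/np.linalg.norm(d);P=np.eye(3)-np.outer(d,d);A+=P;y+=P@o
    return np.linalg.solve(A,y)
def save(s,n): cv2.imwrite('pics/'+n,s['color'][:,:,::-1])
E
python3 - <<'E'
from h import *
np.set_printoptions(precision=3,suppress=True)
S={n:r.snapshot(n) for n in('scene','top')}
for n in S: save(S[n],n+'0.png'); print(n,np.linalg.inv(S[n]['extrinsics'])[:3])
for l in['housing','red_plug','blue_plug','sleeve_a_front','socket_a','tray','bottle','carton','screwdriver']:
  for n in S:
    for p in r.pinpoint(S[n],l)[:3]:
      print(l,n,np.round(p['point'],1),round(p['score'],2),pd(S[n],*p['point']))
print(r.sense())
E
cd pics; python3 -c "
import cv2,numpy as np
cv2.imwrite('both.png',cv2.resize(np.vstack([cv2.imread('scene0.png'),cv2.imread('top0.png')]),None,fx=.78,fy=.78))"
```

```text
pics
scene [[ 0.514  0.506 -0.693  1.413]
 [ 0.858 -0.324  0.399 -0.504]
 [-0.023 -0.8   -0.6    0.751]]
top [[ 0.027 -0.996  0.08   0.54 ]
 [-1.    -0.027  0.002 -0.049]
 [-0.    -0.08  -0.997  1.167]]
housing scene [167.6 335.2] 0.58 [0.611 0.195 0.029]
housing scene [184.2 291.1] 0.28 [0.632 0.035 0.05 ]
housing top [216.1 151.4] 0.93 [0.574 0.204 0.041]
red_plug scene [182.  283.4] 0.64 [0.623 0.018 0.059]
red_plug top [200.4 229.8] 0.54 [0.614 0.021 0.061]
blue_plug scene [161.1 263.1] 0.61 [0.51  0.027 0.055]
blue_plug scene [181.5 292.7] 0.3 [0.631 0.041 0.056]
blue_plug top [251.7 220.1] 0.82 [0.496 0.039 0.062]
sleeve_a_front scene [158.7 270.7] 0.8 [0.51  0.051 0.054]
sleeve_a_front top [253.3 214.7] 0.75 [0.492 0.051 0.062]
socket_a scene [158.4 274.5] 0.79 [0.519 0.058 0.057]
socket_a scene [178.  290.1] 0.67 [0.621 0.04  0.061]
socket_a top [200.8 219.2] 0.83 [0.612 0.045 0.062]
socket_a top [252.3 215.3] 0.78 [0.495 0.05  0.063]
tray scene [205.  147.6] 0.75 [ 0.667 -0.339  0.169]
tray top [275.6 353.9] 0.67 [ 0.446 -0.278  0.003]
tray top [251.7 293.9] 0.55 [ 0.499 -0.
[... 166 characters left out ...]
 ]
carton scene [257.3 254.6] 0.7 [ 0.793 -0.167  0.037]
carton top [141.5 301.2] 0.65 [ 0.76  -0.142  0.04 ]
screwdriver top [254.4 295.7] 0.69 [ 0.493 -0.136  0.024]
{'time': 1.0, 'joints': array([-1.328,  0.087,  1.371, -0.   ,  1.684, -0.103]), 'joint_velocities': array([-0.001, -0.002, -0.001,  0.001, -0.001, -0.002]), 'joint_efforts': array([ -0.   , -35.174, -31.347,  -0.   ,   0.   ,   0.   ]), 'tool_pos': array([ 0.186, -0.517,  0.231]), 'eef_rot': array([[ 0.941,  0.339,  0.   ],
       [ 0.339, -0.941, -0.   ],
       [-0.   ,  0.   , -1.   ]]), 'ft_force': array([-0.415,  1.031, -0.744]), 'torque': array([-0.048, -0.023, -0.025]), 'finger_force': 0.0, 'width': 0.9969413753307826}
```

View pics/both.png

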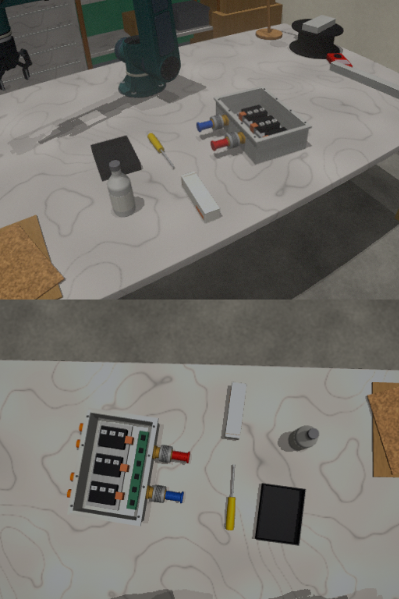

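The scene and top views show the red plug at about (row 200, col 231) in top, the farther coupler in +x. Both couplers point roughly along world -y. The blue plug is at (252, 220), the tray near (276, 354), the bottle at (180, 385), the screwdriver at (260, 295) and the carton at (141, 300). Next I'll measure the plug axes and the tray from the depth data.

```bash
cat > m.py <<'E'
from h import *
np.set_printoptions(precision=4,suppress=True)
def cloud(s,mask):
    rr,cc=np.nonzero(mask&(s['z_map']>0))
    u=cv2.undistortPoints(np.stack([cc,rr],1)[:,None].astype(float),K(s),np.array(s['distortion'],float))[:,0]
    E=np.array(s['extrinsics']);z=s['z_map'][rr,cc]
    return (np.c_[u*z[:,None],z]-E[:3,3])@E[:3,:3]
def masks(s):
    h=cv2.cvtColor(s['color'],cv2.COLOR_RGB2HSV);H,S,V=[h[...,i].astype(int) for i in range(3)]
    return {'red':((H<7)|(H>172))&(S>150)&(V>60),'blue':(H>105)&(H<130)&(S>130)&(V>50),'dark':(V<60)}
def comp(m):
    n,l,st,_=cv2.connectedComponentsWithStats(m.astype(np.uint8)); i=1+np.argmax(st[1:,4]); return l==i
E
python3 - <<'E'
from m import *
for n in('top','scene'):
    s=r.snapshot(n);M=masks(s)
    for c in('red','blue'):
        m=M[c].copy(); w=np.zeros_like(m)
        if n=='top': w[170:280,190:260]=1
        else: w[140:210,230:320]=1
        m=comp(m&w);P=cloud(s,m)
        P=P[(P[:,2]>.02)&(P[:,2]<.08)]
        u,_,v=np.linalg.svd(P-P.mean(0),full_matrices=0);t=(P-P.mean(0))@v[0]
        print(n,c,len(P),'mean',P.mean(0),'dir',v[0],'ext',t.min(),t.max(),'zmax',np.percentile(P[:,2],[5,50,95]))
        rr,cc=np.nonzero(m);print(' box',rr.min(),rr.max(),cc.min(),cc.max())
    if n=='top':
        w=np.zeros_like(m);w[225:320,315:400]=1
        m=comp(M['dark']&w);P=cloud(s,m);Q=P[:,:2]
        print('tray dark',cv2.minAreaRect((Q*1000).astype(np.float32)),np.percentile(P[:,2],[5,50,95]))
        # housing walls
        w=np.zeros_like(m);w[130:300,80:250]=1
        P=cloud(s,w>0);Q=P[(P[:,2]>.088)&(P[:,2]<.11)]
        print('rim',len(Q),cv2.minAreaRect((Q[:,:2]*1000).astype(np.float32)))
        P=P[(P[:,2]>.068)&(P[:,2]<.082)]
        P=P[P[:,1]<.11]
        for lo,hi in((.45,.55),(.56,.68)):
            q=P[(P[:,0]>lo)&(P[:,0]<hi)]; 
            if len(q): print('sleeve',len(q),q.mean(0),np.percentile(q[:,1],[2,98]))
    for l in('red_plug','socket_a','sleeve_a_front'):
        for p in r.pinpoint(s,l)[:2]: print(l,n,np.round(p['point'],1),round(p['score'],2),pz(s,*p['point'],.05))
    for p in r.recognise(s,'tray')[:2]: print('tray',n,p)
E
```

```text
top red 227 mean [0.6138 0.017  0.0602] dir [-0.1359 -0.989   0.0592] ext -0.026105629336441522 0.02456235181776133 zmax [0.0543 0.0605 0.0652]
 box 195 209 220 242
top blue 236 mean [0.4959 0.0322 0.0601] dir [-0.1298 -0.99    0.0547] ext -0.02576925704240331 0.02457314081253403 zmax [0.0542 0.06   0.0662]
 box 246 260 212 234
tray dark ((449.8205871582031, -286.79913330078125), (129.54898071289062, 168.58026123046875), 83.97625732421875) [0.    0.004 0.029]
rim 3008 ((579.0621948242188, 208.86917114257812), (214.208740234375, 313.8363952636719), 82.72911834716797)
sleeve 228 [0.5027 0.0776 0.0724] [0.0374 0.107 ]
sleeve 232 [0.6201 0.0636 0.0722] [0.0452 0.0956]
red_plug top [198.1 231.7] 0.68 [0.6204 0.0172 0.05  ]
socket_a top [248.2 215.8] 0.74 [0.5036 0.0502 0.05  ]
socket_a top [201.4 222.1] 0.66 [0.6121 0.0393 0.05  ]
sleeve_a_front top [251.2 212.4] 0.52 [0.4965 0.0578 0.05  ]
tray top {'bbox': [329.2, 233.0, 389.7, 313.0], 'score': 0.85}
tray top {'bbox': [208.4, 245.2, 237.9, 259.7], 'score': 0.69}
scene red 142 mean [0.6238 0.0143 0.0575] dir [ 0.1009  0.991  -0.0881] ext -0.024540950821907458 0.025960438942949606 zmax [0.0489 0.0584 0.0637]
 box 177 189 271 292
scene blue 100 mean [0.505  0.0301 0.058 ] dir [ 0.1339  0.9874 -0.0838] ext -0.025616539215323617 0.02571724644672426 zmax [0.0517 0.0582 0.0635]
 box 155 163 254 271
red_plug scene [182.3 282.4] 0.81 [0.6131 0.0215 0.05  ]
red_plug scene [257.3 255.3] 0.48 [ 0.8054 -0.1714  0.05  ]
socket_a scene [180.8 292.3] 0.84 [0.6214 0.0463 0.05  ]
socket_a scene [156.  271.5] 0.8 [0.4942 0.0632 0.05  ]
sleeve_a_front scene [159.  269.9] 0.64 [0.5046 0.0516 0.05  ]
tray scene {'bbox': [114.3, 179.1, 184.6, 233.8], 'score': 0.72}
```

>>> {"op": "carry_out", "data": {
  "gripper": [0, 0, 0, 0, 0, 0, 0, 0, 0, 0],
  "slide": [
    [59, -36, 7],
    [118, -73, 14],
    [176, -109, 21],
    [235, -146, 28],
    [294, -182, 35],
    [353, -218, 42],
    [412, -255, 49],
    [470, -291, 56],
    [529, -327, 63],
    [588, -364, 71]
  ],
  "yaw": [-0.11, -0.22, -0.33, -0.44, -0.55, -0.66, -0.77, -0.88, -0.99, -1.098]
}}

```text
time: 2.75
tool_pos: [0.5742, -0.0287, 0.168]
eef_rot: [[0.123, 0.992, 0.001], [0.992, -0.123, -0.001], [-0.0, 0.001, -1.0]]
ft_force: [1.0, -0.6, 0.9]
width: 0.498
finger_force: 0.0
```

>>> {"op": "carry_out", "data": {
  "gripper": [0, 0],
  "slide": [
    [0, 0, 0],
    [0, 0, 0]
  ],
  "yaw": [0, 0]
}}

```text
time: 3.0
tool_pos: [0.5727, -0.0306, 0.1677]
eef_rot: [[0.127, 0.992, -0.001], [0.992, -0.127, -0.001], [-0.001, -0.001, -1.0]]
ft_force: [-0.0, -0.5, -0.1]
width: 0.499
finger_force: 0.0
```

Run:
```python
from m import *
q=r.sense();print(q['tool_pos'],q['eef_rot'],q['width'],q['time'],q['joints'])
s=r.snapshot('scene');save(s,'s1.png');t=r.snapshot('top')
cv2.imwrite('pics/c1.png',np.hstack([cv2.resize(x['color'][a:a+110,b:b+130,::-1],None,fx=3,fy=3) for x,a,b in((s,100,220),(t,150,160))]))
```

```text
[ 0.5727 -0.0306  0.1677] [[ 0.1266  0.9919 -0.0009]
 [ 0.9919 -0.1266 -0.0007]
 [-0.0008 -0.0008 -1.    ]] 0.4985651778455285 3.0 [-0.1518  0.1604  1.4157 -0.0009  1.5662 -0.0248]
```

View pics/c1.png

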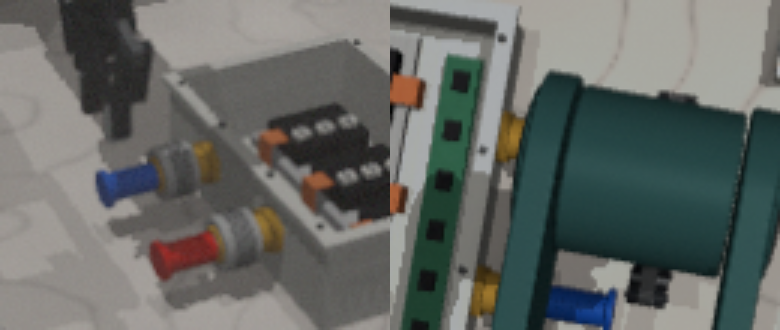

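The scene crop shows the red plug (around crop 185,250) with its handle, sleeve and brass collar clear. The gripper hangs above, about 70 mm short of the target, so I'll move it over and check.

>>> {"op": "carry_out", "data": {
  "gripper": [0, 0, 0, 0, 0],
  "slide": [
    [30, 18, 10],
    [60, 36, 30],
    [60, 36, 60],
    [60, 36, 68],
    [60, 36, 68]
  ],
  "yaw": [0, 0, 0, 0, 0]
}}

```text
time: 3.72
tool_pos: [0.6158, 0.0232, 0.1]
eef_rot: [[0.129, 0.992, -0.001], [0.992, -0.129, -0.0], [-0.0, -0.001, -1.0]]
ft_force: [-0.1, -0.7, -0.0]
width: 0.5
finger_force: 0.0
```

Run:
```python
from m import *
s=r.snapshot('scene')
u=np.array([.127,.992])
q=r.sense();print(q['tool_pos'],q['width'])
def proj(p):
    E=np.array(s['extrinsics']);return cv2.projectPoints(np.array([p],float),cv2.Rodrigues(E[:3,:3])[0],E[:3,3],K(s),np.array(s['distortion'],float))[0].ravel()
im=cv2.resize(s['color'][90:210,210:350,::-1],None,fx=5,fy=5)
pl=np.array([.6155,.0205,.05])
for d,c in((-28.5,(0,255,255)),(0,(0,255,0)),(25,(255,0,255)),(81,(255,255,0))):
    p=proj(pl+np.r_[u*d/1000,0]); cv2.circle(im,tuple(((p-[210,90])*5).astype(int)),3,c,-1)
p=proj(q['tool_pos']);cv2.circle(im,tuple(((p-[210,90])*5).astype(int)),3,(255,255,255),-1)
cv2.imwrite('pics/c2.png',im)
```

```text
[0.6165 0.0234 0.1011] 0.502773467871191
```

View pics/c2.png

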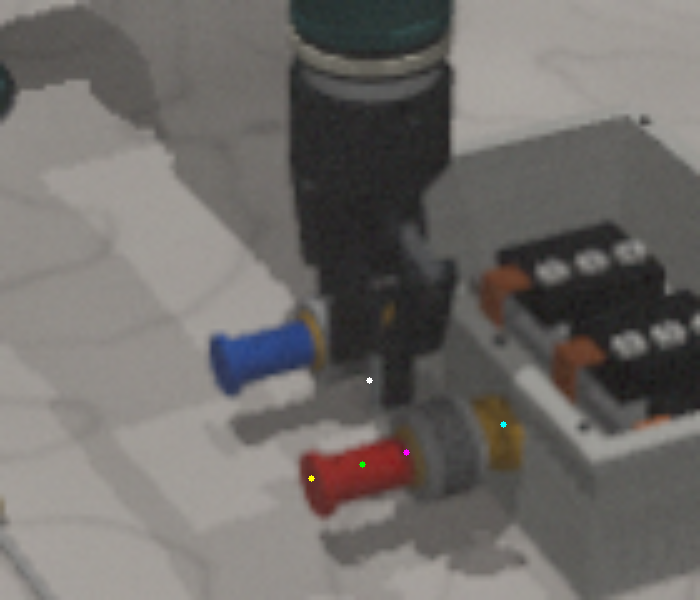

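The projected points fall on the flange, mid-handle, sleeve front and collar of the red plug, so the pose holds. Next I'll descend around the handle.

>>> {"op": "carry_out", "data": {
  "gripper": [0, 0, 0, 0, -0.12, -0.12],
  "slide": [
    [0, -1, 25],
    [0, -1, 50],
    [0, -1, 73],
    [0, -1, 73],
    [0, -1, 73],
    [0, -1, 73]
  ],
  "yaw": [0, 0, 0, 0, 0, 0]
}}

```text
time: 4.53
tool_pos: [0.6166, 0.0244, 0.0291]
eef_rot: [[0.127, 0.992, 0.004], [0.992, -0.127, -0.0], [0.0, 0.004, -1.0]]
ft_force: [0.1, 0.2, 1.0]
width: 0.438
finger_force: 0.0
```

>>> {"op": "carry_out", "data": {
  "gripper": [-0.12, -0.12, -0.12, -0.12, -0.12, -0.12],
  "slide": [
    [4, 0, 0],
    [8, 0, 0],
    [10, 0, 0],
    [12, 0, 0],
    [14, 0, 0],
    [14, 0, 0]
  ],
  "yaw": [0, 0, 0, 0, 0, 0]
}}

```text
time: 5.28
tool_pos: [0.6166, 0.0353, 0.027]
eef_rot: [[0.127, 0.992, -0.001], [0.992, -0.127, -0.006], [-0.006, -0.001, -1.0]]
ft_force: [-2.8, -8.0, 2.1]
width: 0.439
finger_force: 4.3
```

Contact at about 8 N, which is the sleeve's preload. Pushing on.

>>> {"op": "carry_out", "data": {
  "gripper": [-0.12, -0.12, -0.12, -0.12, -0.12, -0.12],
  "slide": [
    [2, 0, 0],
    [4, 0, 0],
    [6, 0, 0],
    [8, 0, 0],
    [8, 0, 0],
    [8, 0, 0]
  ],
  "yaw": [0, 0, 0, 0, 0, 0]
}}

```text
time: 6.02
tool_pos: [0.6175, 0.042, 0.027]
eef_rot: [[0.128, 0.992, -0.002], [0.992, -0.128, -0.008], [-0.008, -0.001, -1.0]]
ft_force: [-2.8, -11.4, 1.5]
width: 0.44
finger_force: 5.8
```

>>> {"op": "carry_out", "data": {
  "gripper": [-0.12, -0.12, -0.12, -0.12],
  "slide": [
    [2, 0, 0],
    [4, 0, 0],
    [5, 0, 0],
    [5, 0, 0]
  ],
  "yaw": [0, 0, 0, 0]
}}

```text
time: 6.52
tool_pos: [0.6177, 0.0438, 0.0271]
eef_rot: [[0.129, 0.992, -0.003], [0.992, -0.129, -0.013], [-0.014, -0.001, -1.0]]
ft_force: [-5.1, -18.8, 3.9]
width: 0.442
finger_force: 9.5
```

Run:
```python
from m import *
s=r.snapshot('scene')
m=masks(s)['red'];w=np.zeros_like(m);w[140:210,230:320]=1
m=comp(m&w);P=cloud(s,m);print(P.mean(0),len(P));rr,cc=np.nonzero(m);print(rr.min(),rr.max(),cc.min(),cc.max())
cv2.imwrite('pics/c3.png',cv2.resize(s['color'][90:210,210:350,::-1],None,fx=5,fy=5))
```

```text
[0.6232 0.0073 0.0541] 146
179 192 269 289
```

View pics/c3.png

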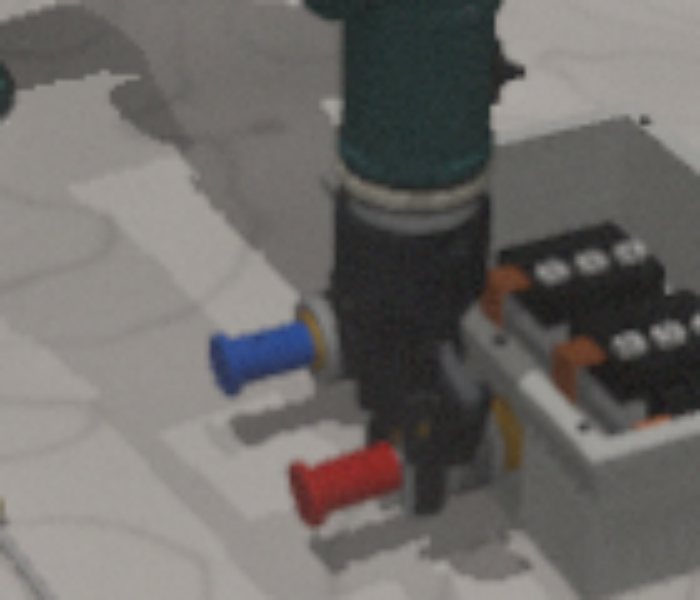

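The plug has popped out about 7 mm (its centroid went from y 0.0143 to 0.0073), and the fingers are against the sleeve. I'll back off to mid-handle, check and grip.

>>> {"op": "carry_out", "data": {
  "gripper": [-0.12, -0.12, -0.12, -0.12, -0.12, -0.12],
  "slide": [
    [-10, 0, 0],
    [-20, 0, 0],
    [-30, 0, -5],
    [-40, 0, -10],
    [-40, 0, -10],
    [-40, 0, -10]
  ],
  "yaw": [0, 0, 0, 0, 0, 0]
}}

```text
time: 7.32
tool_pos: [0.6137, 0.012, 0.037]
eef_rot: [[0.127, 0.992, 0.0], [0.992, -0.127, 0.0], [0.0, 0.0, -1.0]]
ft_force: [-0.4, -1.3, 0.3]
width: 0.442
finger_force: 0.0
```

Run:
```python
from m import *
s=r.snapshot('scene')
m=masks(s)['red'];w=np.zeros_like(m);w[140:210,230:320]=1
m=comp(m&w);P=cloud(s,m);print(P.mean(0),len(P));rr,cc=np.nonzero(m);print(rr.min(),rr.max(),cc.min(),cc.max())
print(r.sense()['tool_pos'])
cv2.imwrite('pics/c4.png',cv2.resize(s['color'][90:210,210:350,::-1],None,fx=5,fy=5))
```

```text
[ 0.6202 -0.0085  0.0544] 63
182 192 269 278
[0.6136 0.0121 0.0368]
```

View pics/c4.png

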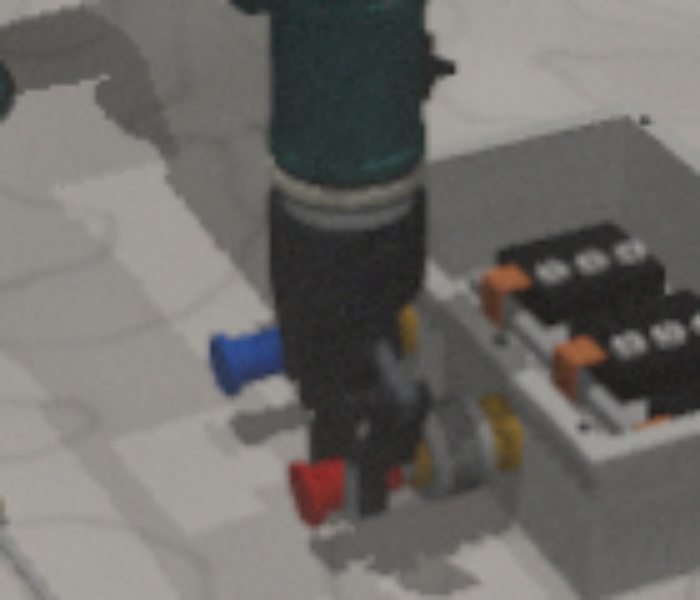

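The fingers straddle mid-handle and the plug is still popped out. Closing the grip and pulling straight out.

>>> {"op": "carry_out", "data": {
  "gripper": [-1, -1, -1, -1, -1],
  "slide": [
    [0, 0, 0],
    [0, 0, 0],
    [0, 0, 0],
    [0, 0, 0],
    [0, 0, 0]
  ],
  "yaw": [0, 0, 0, 0, 0]
}}

```text
time: 8.0
tool_pos: [0.614, 0.0118, 0.0371]
eef_rot: [[0.127, 0.992, 0.001], [0.992, -0.127, 0.0], [0.0, 0.001, -1.0]]
ft_force: [2.4, -0.6, 0.4]
width: 0.281
finger_force: 58.8
```

>>> {"op": "carry_out", "data": {
  "gripper": [-1, -1, -1, -1, -1, -1, -1, -1],
  "slide": [
    [-8, 0, 0],
    [-16, 0, 0],
    [-24, 0, 0],
    [-32, 0, 0],
    [-40, 0, 0],
    [-50, 0, 0],
    [-60, 0, 0],
    [-65, 0, 0]
  ],
  "yaw": [0, 0, 0, 0, 0, 0, 0, 0]
}}

```text
time: 9.0
tool_pos: [0.6052, -0.0538, 0.0369]
eef_rot: [[0.128, 0.992, -0.0], [0.992, -0.128, -0.0], [-0.0, -0.0, -1.0]]
ft_force: [0.1, 0.4, -1.3]
width: 0.279
finger_force: 59.0
```

Run:
```python
from m import *
s=r.snapshot('scene');t=r.snapshot('top')
q=r.sense();print(q['tool_pos'],q['width'],q['finger_force'])
cv2.imwrite('pics/c5.png',cv2.resize(s['color'][90:210,210:350,::-1],None,fx=5,fy=5))
w=np.zeros((384,512),bool);w[225:320,315:400]=1
P=cloud(t,w);Q=P[(P[:,2]>.02)&(P[:,2]<.04)]
print('rim',len(Q),cv2.minAreaRect((Q[:,:2]*1000).astype(np.float32)),np.percentile(Q[:,2],[10,50,90]))
```

```text
[ 0.6053 -0.0535  0.0369] 0.28097864670775413 59.00631487369537
rim 549 ((449.4112243652344, -286.97265625), (129.42422485351562, 171.48995971679688), 83.79783630371094) [0.0228 0.0284 0.0318]
```

View pics/c5.png

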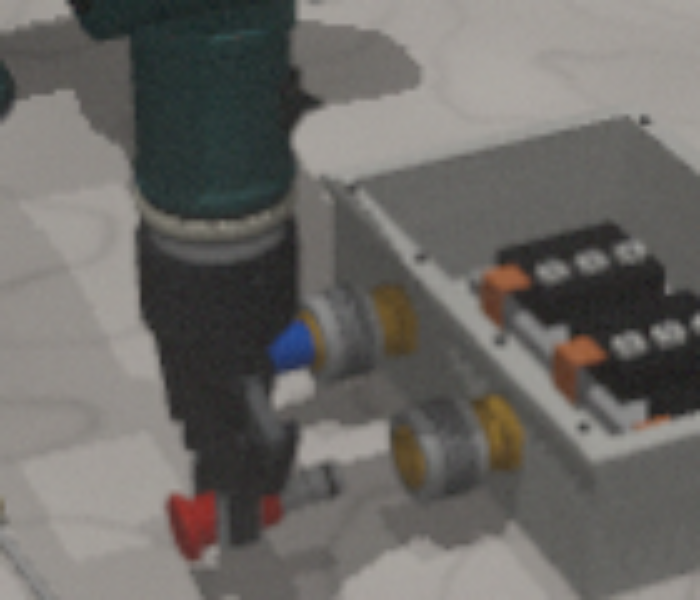

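The red plug is out and level and the sleeve has sprung home. The blue plug hasn't moved. Lifting and carrying the plug over the tray.

>>> {"op": "carry_out", "data": {
  "gripper": [-1, -1, -1, -1, -1, -1, -1, -1, -1, -1],
  "slide": [
    [0, 0, -40],
    [0, 0, -80],
    [-40, -18, -80],
    [-85, -39, -80],
    [-130, -60, -80],
    [-175, -81, -80],
    [-220, -102, -80],
    [-255, -118, -80],
    [-269, -125, -80],
    [-269, -125, -80]
  ],
  "yaw": [0, 0, 0, 0, 0, 0, 0, 0, 0, 0]
}}

```text
time: 10.35
tool_pos: [0.4473, -0.3038, 0.1169]
eef_rot: [[0.128, 0.992, 0.0], [0.992, -0.128, 0.001], [0.001, 0.0, -1.0]]
ft_force: [-0.7, 0.1, -1.1]
width: 0.279
finger_force: 59.2
```

Run:
```python
from m import *
s=r.snapshot('scene')
q=r.sense();print(q['tool_pos'],q['width'],q['finger_force'],q['joint_velocities'])
cv2.imwrite('pics/c6.png',cv2.resize(s['color'][110:290,80:320,::-1],None,fx=3,fy=3))
```

```text
[ 0.4478 -0.3031  0.1169] 0.27821198328381047 59.204310178756714 [ 0.0243  0.0012 -0.001  -0.0005 -0.0005 -0.0002]
```

View pics/c6.png

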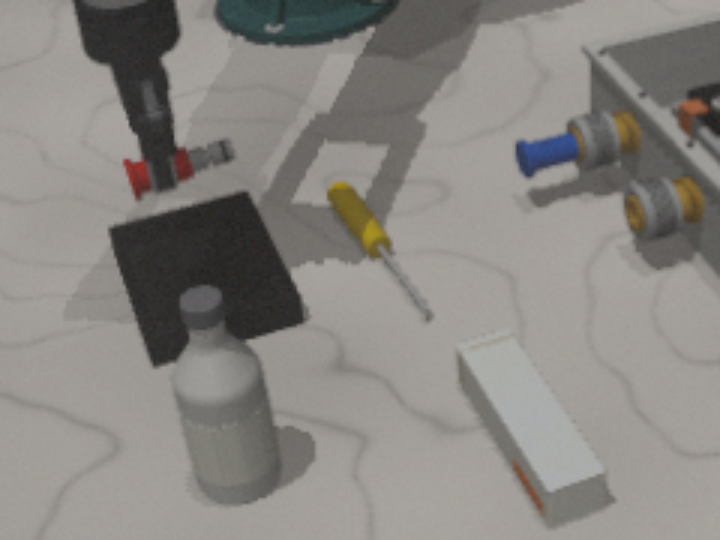

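The plug is held level above the tray, along its short side. Lowering.

>>> {"op": "carry_out", "data": {
  "gripper": [-1, -1, -1, -1, -1, -1, -1],
  "slide": [
    [0, 0, 30],
    [0, 0, 60],
    [0, 0, 80],
    [0, 0, 92],
    [0, 0, 100],
    [0, 0, 103],
    [0, 0, 103]
  ],
  "yaw": [0, 0, 0, 0, 0, 0, 0]
}}

```text
time: 11.28
tool_pos: [0.4479, -0.304, 0.0146]
eef_rot: [[0.127, 0.992, 0.001], [0.992, -0.127, -0.001], [-0.001, 0.001, -1.0]]
ft_force: [0.2, -0.0, -0.9]
width: 0.279
finger_force: 59.3
```

>>> {"op": "carry_out", "data": {
  "gripper": [-1, -1, -1],
  "slide": [
    [0, 0, 1],
    [0, 0, 2],
    [0, 0, 3]
  ],
  "yaw": [0, 0, 0]
}}

```text
time: 11.65
tool_pos: [0.4481, -0.304, 0.0134]
eef_rot: [[0.127, 0.992, 0.002], [0.992, -0.127, -0.001], [-0.001, 0.002, -1.0]]
ft_force: [-4.2, 4.8, 12.2]
width: 0.284
finger_force: 60.4
```

The flange has touched the floor (12 N). Releasing.

>>> {"op": "carry_out", "data": {
  "gripper": [-0.35, -0.2, 0, 0.1, 0.1],
  "slide": [
    [0, 0, -1],
    [0, 0, -1],
    [0, 0, -1],
    [0, 0, -1],
    [0, 0, -1]
  ],
  "yaw": [0, 0, 0, 0, 0]
}}

```text
time: 12.28
tool_pos: [0.4472, -0.3037, 0.0117]
eef_rot: [[0.127, 0.992, -0.0], [0.992, -0.127, 0.0], [0.0, -0.0, -1.0]]
ft_force: [-0.8, 0.5, -0.1]
width: 0.553
finger_force: 0.0
```

>>> {"op": "carry_out", "data": {
  "gripper": [0.1, 0.1, 0.1, 0.1, 0.1, 0.1, 0.1, 0.1],
  "slide": [
    [0, 0, -10],
    [0, 0, -25],
    [0, 0, -60],
    [0, 0, -110],
    [0, 0, -160],
    [-60, 0, -180],
    [-120, 0, -180],
    [-120, 0, -180]
  ],
  "yaw": [0, 0, 0, 0, 0, 0, 0, 0]
}}

```text
time: 13.28
tool_pos: [0.431, -0.4266, 0.1928]
eef_rot: [[0.132, 0.991, 0.0], [0.991, -0.132, -0.002], [-0.002, 0.001, -1.0]]
ft_force: [0.1, 0.8, -0.5]
width: 0.551
finger_force: 0.0
```

Run:
```python
from m import *
s=r.snapshot('scene');t=r.snapshot('top')
q=r.sense();print(q['tool_pos'],q['ft_force'],q['finger_force'])
for p in (s,t):
    m=masks(p)['red'];w=np.zeros_like(m)
    if p is t: w[215:330,300:410]=1
    else: w[150:260,100:200]=1
    m=m&w
    if m.any(): print(cloud(p,comp(m)).mean(0))
cv2.imwrite('pics/c7.png',np.hstack([cv2.resize(p['color'][a:a+150,b:b+b2,::-1],None,fx=2,fy=2) for p,a,b,b2 in((s,120,90,200),(t,190,200,195))]))
```

```text
[ 0.4319 -0.423   0.1925] [-0.0249  0.111  -0.0775] 0.0
[ 0.4572 -0.306   0.027 ]
[ 0.4486 -0.3026  0.0304]
```

View pics/c7.png

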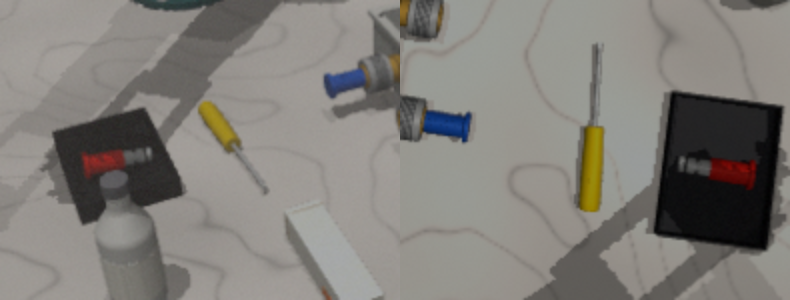

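The red plug lies flat in the tray, well inside the walls. The bottle, carton, screwdriver and blue plug are where they were, and the arm is clear. Handing in.

```bash
python3 -c "
from station import r
print(r.hand_in())"
```

```text
the job is handed in; nothing more can be done
None
```

I handed the job in with the red plug lying flat in the black tray, both sleeves forward, the blue plug still coupled and the bottle, carton and screwdriver where they were; the hand-in gave no verdict.

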